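Sort the mixed nuts with the sieve and right the jar lane

ROBOT

A 7-joint arm with a two-finger parallel gripper is mounted at the origin on a cart in front of the work surface, level with it; the furniture and walls round the work are solid. World frame = base frame: x ahead of the robot, y to its left, z up, the work surface at z = 0. Lengths are in m, angles in rad, forces in N, time in s.
With the tool pointing down it reaches from about 0.425 to 0.825 m from the base axis. Payload 3.6 kg.
Tool frame: the origin (TCP) lies at the very end of the fingers, on their centre line; the grasp point (between the pads) lies 19 mm behind it; z points along the fingers, y is the line along which they close (so a half turn about z gives the same grasp; the last joint's range is limited). The gripper opens to 85 mm and grips with 20 to 120 N. Pads are 22 mm wide; open, the fingers measure 114 mm over their backs; the gripper's body (76 mm by 85 mm) begins 54 mm behind the grasp point. The pads swing forward as they close: fully open they stand 13 mm farther back than shut.
Start: joints at [-1.341, 0.615, -0.013, 1.423, 0.008, 1.103, -0.04], TCP at [0.165, 0.629, 0.231] pointing down, gripper open.
Joint ranges: [-3.12, 3.12], [-0.3, 2.06], [-1.34, 1.32], [0.26, 2.42], [-1.36, 4.5], [0.01, 1.98], [-2.84, 2.84]. Speed limits (rad/s): [2.79, 2.79, 3.14, 3.14, 3.14, 3.14, 3.14].

INTERFACE

Orientations are given as a 3x3 rotation matrix whose columns are the frame's x, y, z axes.
In Python, from plant import manip, kin, viewer gives the robot as it stands. Calls block until the motion is done:
- manip.move_ptp(position, orientation): joint-space move of the TCP to a pose.
- manip.servo_line(position, ori=None, speed=0.15, force_limit=None): straight line of the TCP; ori=None keeps the orientation; speed is the mean speed in m/s. With force_limit (N) it stops when the force on the tool has changed by that much, and returns True; else False.
- manip.goto_joints(angles): joint-space move.
- manip.release() and manip.close(grasp_force=None): open the fingers fully, or close them until they stop; grasp_force is the grip in N (None keeps the last).
- manip.sleep(seconds).
- kin.solve_ik(position, orientation): joint angles nearest the present ones, or None.
- manip.observe(): the state.
- viewer.grab_frame(name): name is "scene" or "top"; returns the picture (400x640x3 uint8, blue, green, red); there is no depth.
- viewer.camera_info(name): a dict with "fx", "fy", "cx", "cy" (pixels), "world_to_cam" (4x4, takes a point from world to camera coordinates). Camera axes: x right, y down, z forward; pixel columns grow to the right and rows downward; lengths in m; the calibration is good to about 2 mm. A picture is of the moment at which its call begins. camera_info takes no time and is no camera call.
A pose or a line that the arm cannot do raises manip.PlanningError and nothing moves.
- manip.sign_off(): hands the job in; it is judged then, once.
The state is a dict: "t": time; "qpos": joint angles; "qvel": joint speeds; "joint_torque": joint torques, N m; "tcp_pos": TCP position; "ee_rot": TCP orientation; "contact_force": force on the tool from outside, world axes, zero at the start; "moment": the same for the moment, N m; "grip_width": finger opening in m; "grasp_force": force on a finger pad.
Only numpy, scipy, OpenCV 4.12 (cv2) and the standard library are available. Lean on these libraries where they do the work, as an engineer would, in place of code of your own. Each camera call takes 0.05 s, during which the arm holds its last target. There are 200 camera calls.

TASK

Someone knocked the jar tray: hazelnuts and walnuts got mixed in the nut sieve, a few nuts spilled on the worktop and spice jars fell over in their tray. Hold the sieve over the wooden bowl and shake it until every hazelnut in it has dropped through, then stand it back on the worktop, so that in the end all hazelnuts, the spilled ones too, are in the bowl and all walnuts are in the sieve. Stand every fallen jar upright in the tray among its neighbours, which must be left standing in the tray too.

Things in the scene. Friction and masses are not known exactly. Their poses are not given: they have to be found in the camera images.
- bowl: Shallow oval dark-wood dough bowl, fixed to the worktop: 208 mm along its x, 289 mm along its y, rim 50 mm high, sloping sides, flat floor about 9 mm high. Origin on the worktop under its centre.
- sieve: Loose nut sieve, 0.3 kg: light-wood frame 172 mm along its x by 131 mm along its y (inside 156 x 115), frame top 46 mm above the origin. A rigid steel bow rises along its x from the two short ends to a dark wooden grip over the middle. Stands on four small feet. Origin at the level of the soles, under its centre, z up.
- sieve_plate (a point): Centre of the upper face of the sieve's flat steel bottom, 9 mm above the sieve's origin. Plate 3 mm thick, twelve 24 mm square holes, 4 along x by 3 along y, 37 mm apart, with 13 mm bars between. Hazelnuts lie on the bars until the sieve is shaken sideways briskly (strokes of about 40 mm, several a second, along and across), then drop through holes; walnuts cannot pass.
- sieve_grip (a point): Centre of the sieve's wooden grip, 88 mm above the sieve's origin: 74 mm long along the sieve's x, 20 mm wide along its y, 20 mm high, flat sides. Nuts below it reach up to 46 mm above the origin.
- jar_tray: The jar lane: narrow brown wooden tray, fixed, 84 mm along its x, 500 mm along its y; floor 6 mm, lip all round 12 mm above its origin (72 x 488 mm inside the lip). Origin on the worktop under its centre. Jars stand in one row. Neighbours stand at about y = +212, -170 and -221 mm in its frame; the tipped jars lie, and belong, in the 330 mm of lane between, e.g. at y = +115 and -80 mm.
- jar_a: Spice jar with black cap: straight cylinder 41 mm across, 105 mm high, 110 g, rigid, closed. Origin at the centre of its foot, z axis from foot to cap. White-and-blue label. It starts tipped over, lying in the lane along the tray's y, cap towards the middle.
- jar_b: Spice jar with black cap: straight cylinder 41 mm across, 105 mm high, 110 g, rigid, closed. Origin at the centre of its foot, z axis from foot to cap. Cream label. It starts tipped over, lying in the lane along the tray's y, cap towards the middle.
- green_jar: Spice jar with black cap: straight cylinder 41 mm across, 105 mm high, 110 g, rigid, closed. Origin at the centre of its foot, z axis from foot to cap. Green label. A neighbour that stands next to the shaker, -y end of the lane.
- honey_jar: Squat jar with dark lid, 63 mm across, 94 mm high, 0.33 kg, standing near the +y end of the lane. Origin at the centre of its foot.
- salt_shaker: Clear shaker with grey dome top, 44 mm across, 90 mm high, 0.1 kg, standing at the -y end of the lane. Origin at the centre of its foot.
- hazel_1: Hazelnut: brown, round with a paler flattened foot, 16 mm across and 17 mm high; origin at its centre; centre about 8 mm above what it rests on. Starts in the sieve, lying on the bars. May be absent.
- hazel_2: Hazelnut: brown, round with a paler flattened foot, 16 mm across and 17 mm high; origin at its centre; centre about 8 mm above what it rests on. Starts in the sieve, lying on the bars. May be absent.
- hazel_3: Hazelnut: brown, round with a paler flattened foot, 16 mm across and 17 mm high; origin at its centre; centre about 8 mm above what it rests on. Starts in the sieve, lying on the bars. May be absent.
- hazel_4: Hazelnut: brown, round with a paler flattened foot, 16 mm across and 17 mm high; origin at its centre; centre about 8 mm above what it rests on. Starts in the sieve, lying on the bars. May be absent.
- hazel_5: Hazelnut: brown, round with a paler flattened foot, 16 mm across and 17 mm high; origin at its centre; centre about 8 mm above what it rests on. Starts spilled on the worktop. May be absent.
- hazel_6: Hazelnut: brown, round with a paler flattened foot, 16 mm across and 17 mm high; origin at its centre; centre about 8 mm above what it rests on. Starts spilled on the worktop. May be absent.
- walnut_1: Walnut: tan, furrowed shell with a seam, 34 mm across and 35 mm high; origin at its centre, about 17 mm above what it rests on. Starts in the sieve.
- walnut_2: Walnut: tan, furrowed shell with a seam, 34 mm across and 35 mm high; origin at its centre, about 17 mm above what it rests on. Starts in the sieve.
- walnut_3: Walnut: tan, furrowed shell with a seam, 34 mm across and 35 mm high; origin at its centre, about 17 mm above what it rests on. Starts spilled on the worktop; may be absent.

How it is judged:
By the outcome, as a careful person would: the job done as asked, in the order asked, and still so for the second after the job is handed in, with the robot touching nothing.
Of hazel_1, hazel_2, hazel_3, hazel_4 only 3 to 4 are there at a start; the rules pass over those that are not, and their reading is None.
Of hazel_5, hazel_6, walnut_3 only 2 to 3 are there at a start; the rules pass over those that are not, and their reading is None.
At some moment in a run one of hazel_5, hazel_6, walnut_3 may be knocked a few centimetres aside while the robot is not near it.
It also fails if it takes over 200 s, if anything falls off the work surface, if the arm or the gripper's body presses on something with over 40 N, if the wrist force passes 120 N, or if a joint passes its speed limit or range.

## Working session

There is one attempt and no reset: what is moved stays moved. The work goes in short steps, each a Python script; the robot and the scene stay as the last script left them, time stands still between calls to the robot, and variables do not carry over. Pictures are saved under pics/ and viewed, at most 14 in all, crops included, and the job is handed in when it is done.

```bash
ls; mkdir -p pics; cat > h.py <<'E'
import numpy as np, cv2
from plant import manip, kin, viewer
def ray(cam,u,v):
    i=viewer.camera_info(cam); T=np.linalg.inv(np.array(i["world_to_cam"]))
    d=T[:3,:3]@np.array([(u-i["cx"])/i["fx"],(v-i["cy"])/i["fy"],1]); return T[:3,3],d
def pt(cam,u,v,z):
    o,d=ray(cam,u,v); return o+d*(z-o[2])/d[2]
def proj(cam,p):
    i=viewer.camera_info(cam); c=np.array(i["world_to_cam"])@np.append(p,1)
    return np.array([i["fx"]*c[0]/c[2]+i["cx"],i["fy"]*c[1]/c[2]+i["cy"]])
def R(yaw):  # tool down; tool y axis (closing) at angle yaw from world y
    c,s=np.cos(yaw),np.sin(yaw)
    return np.array([[c,s,0],[s,-c,0],[0,0,-1.]])
def snap(cam,name,crop=None,k=1):
    im=viewer.grab_frame(cam)
    o=im
    if crop: a,b,c,d=crop; o=im[b:d,a:c]
    cv2.imwrite(f"pics/{name}.png",cv2.resize(o,None,fx=k,fy=k,interpolation=cv2.INTER_CUBIC)); return im
E
python3 - <<'E'
from h import *
for c in("scene","top"):
    snap(c,c+"0",k=1.25)
    i=viewer.camera_info(c); o,d=ray(c,i["cx"],i["cy"]); print(c,i["fx"],i["cx"],i["cy"],o.round(3),d.round(3), pt(c,320,200,0).round(3))
o=manip.observe(); print(o["ee_rot"],o["grip_width"])
E
```

```text
pics
scene 372.83616100731155 317.87988192486944 202.92470924640313 [ 0.207 -0.454  0.661] [ 0.387  0.659 -0.645] [0.615 0.229 0.   ]
top 497.25619045757594 312.9882969979072 201.17898500767149 [0.312 0.155 1.161] [ 0.213  0.006 -0.977] [0.568 0.146 0.   ]
[[-9.67226036e-01  2.53916264e-01 -5.71573052e-04]
 [ 2.53916906e-01  9.67223345e-01 -2.28144285e-03]
 [-2.64566463e-05 -2.35180299e-03 -9.99997234e-01]] 0.08524072672114398
```

View pics/top0.png

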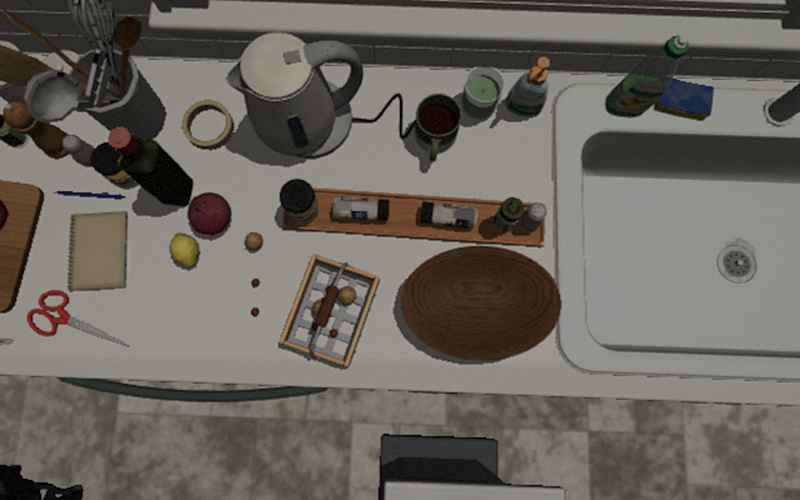

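View pics/scene0.png

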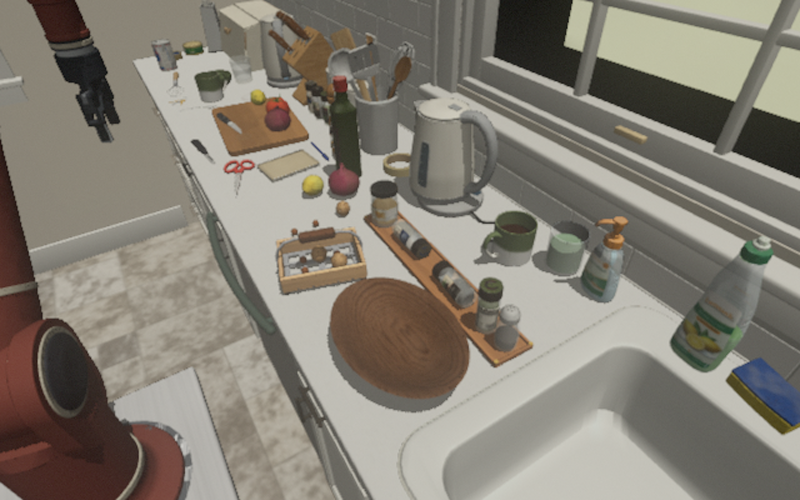

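```bash
python3 - <<'E'
from h import *
im=snap("top","topz",(180,140,450,300),2.9)
def P(u,v,z): return pt("top",u/1.25,v/1.25,z).round(3)
print("walnut3",P(254,241,.017),"hz",P(255,282,.008),P(255,312,.008))
print("sieve corners",[P(*c,.046) for c in((317,256),(379,277),(349,366),(279,348))])
print("grip ends",P(333,288,.098),P(318,329,.098))
print("bowl",[P(*c,.05) for c in((401,300),(560,297),(483,247),(478,360))])
print("tray",[P(*c,.012) for c in((287,189),(544,206),(543,246),(283,229))])
print("jars",[P(*c,.026) for c in((335,209),(388,210),(422,213),(475,215))])
print("stand",P(297,187,.094),P(515,204,.105),P(536,210,.09))
E
```

```text
walnut3 [0.571 0.422 0.017] hz [0.495 0.416 0.008] [0.438 0.411 0.008]
sieve corners [array([0.541, 0.298, 0.046]), array([0.506, 0.183, 0.046]), array([0.345, 0.229, 0.046]), array([0.372, 0.355, 0.046])]
grip ends [0.475 0.26  0.098] [0.403 0.282 0.098]
bowl [array([0.465, 0.141, 0.05 ]), array([ 0.481, -0.145,  0.05 ]), array([ 0.568, -0.005,  0.05 ]), array([0.364, 0.002, 0.05 ])]
tray [array([0.678, 0.368, 0.012]), array([ 0.662, -0.128,  0.012]), array([ 0.583, -0.125,  0.012]), array([0.598, 0.37 , 0.012])]
jars [array([0.637, 0.272, 0.026]), array([0.639, 0.172, 0.026]), array([0.636, 0.107, 0.026]), array([0.635, 0.007, 0.026])]
stand [0.656 0.336 0.094] [ 0.636 -0.054  0.105] [ 0.631 -0.094  0.09 ]
```

View pics/topz.png

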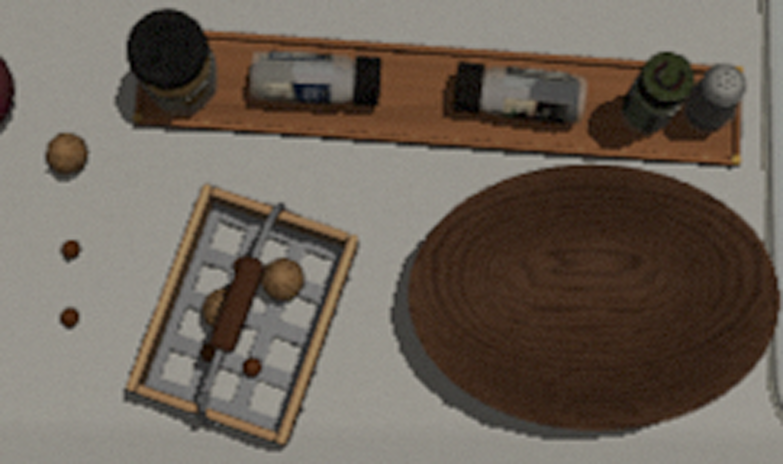

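```bash
python3 - <<'E'
from h import *
for y in(-.30,np.pi-.30):
    for p in([.440,.269,.069],[.440,.269,.2]): print(y,kin.solve_ik(p,R(y)))
    for y2 in (y-1.27,y+1.87):
      print("  bowl",y2,kin.solve_ik([.475,0,.134],R(y2)),kin.solve_ik([.445,0,.134],R(y2)))
manip.move_ptp([.440,.269,.2],R(np.pi-.30))
o=manip.observe();print(o["t"],o["tcp_pos"],o["qpos"])
snap("top","a1",(180,140,450,300),2.4)
snap("scene","a1s",(170,120,400,300),3)
E
```

```text
-0.3 [-1.22557607  0.95204967  1.13041698  1.99496255 -1.08858943  0.98220361
 -1.39302803]
-0.3 [-1.26515974  0.68809661  1.13497817  1.86969239 -0.71784161  1.06595309
 -1.70803919]
  bowl -1.57 [ 0.20374871  0.50786472 -0.35818014  2.02405582  0.28306597  0.65657246
  2.80357628] [ 0.19780226  0.4702062  -0.34532479  2.1010797   0.2703395   0.61171916
  2.80676055]
  bowl 1.57 [-0.31254845  0.51128795  0.38575005  2.03961349 -0.31078436  0.64603043
  0.2780878 ] [-0.33490255  0.47740734  0.40458241  2.11674343 -0.32332498  0.6056082
  0.29655674]
2.8415926535897933 [-5.90825880e-01  6.39913822e-01 -4.34826089e-04  1.97618978e+00
  5.17598397e-04  5.25489155e-01  6.79173889e-01]
2.8415926535897933 [-0.62918026  0.44425512  0.0548516   1.85180651 -0.03146925  0.84636061
  0.71201139]
  bowl 1.5715926535897933 [-0.31232399  0.51124261  0.38541485  2.03960695 -0.31051353  0.64598289
  0.27939513] [-0.33467572  0.47736187  0.40425025  2.11673702 -0.32305854  0.60556081
  0.29786099]
  bowl 4.711592653589793 [ 0.20342735  0.50780689 -0.35771025  2.0240654   0.28269988  0.65649489
  2.80236122] [ 0.19746951  0.47015254 -0.34485172  2.1010894   0.26997426  0.61164711
  2.8055544 ]
1.8167 [0.43950613 0.27073111 0.20008399] [-0.63060073  0.44454406  0.05299607  1.85088976 -0.03179009  0.84629809
  0.71181607]
```

View pics/a1s.png

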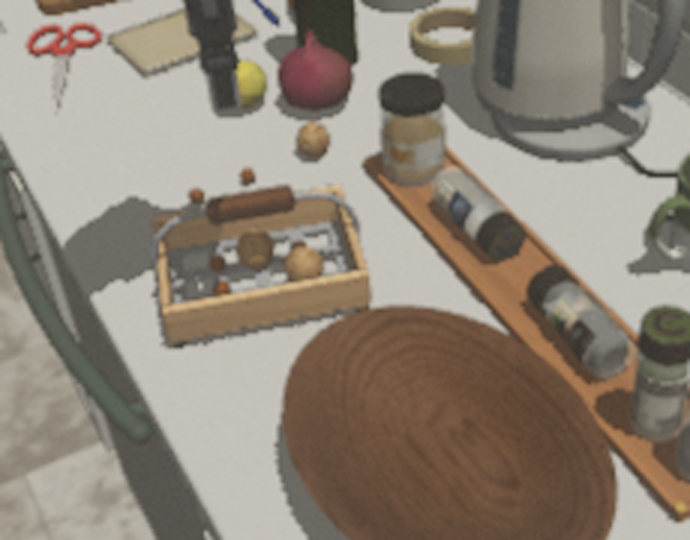

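```bash
python3 - <<'E'
from h import *
print(proj("scene",[.44,.27,.2]),proj("scene",[.44,.27,.088]))
y=np.pi-.30
print(manip.servo_line([.440,.269,.069],speed=.12,force_limit=12))
manip.close(80)
o=manip.observe();print(o["t"],o["tcp_pos"],o["grip_width"],o["grasp_force"])
manip.servo_line([.440,.269,.19],speed=.12)
o=manip.observe();print(o["grip_width"],o["contact_force"],o["moment"])
snap("scene","a2s",(170,80,430,290),3)
E
```

```text
[244.94248382 150.62788501] [251.60611263 188.70301253]
False
3.775 [0.44065189 0.2700179  0.06943608] 0.018884239783493757 79.49905514717102
0.018641339334029214 [ 0.91716905 -0.29971997 -3.56355143] [-0.05361831  0.03432113  0.00351763]
```

View pics/a2s.png

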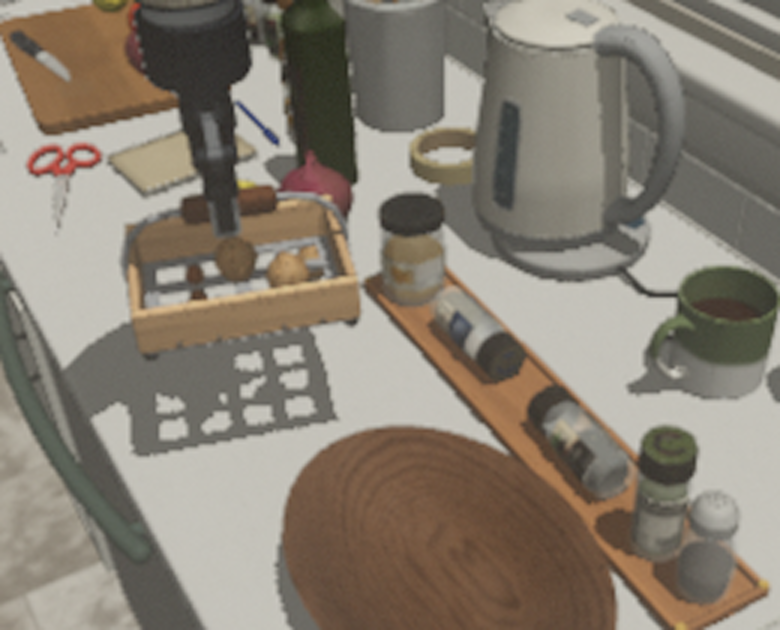

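```bash
cat > shake.py <<'E'
from h import *
import sys
def shake(n,sp):
    c=np.array([.475,0,.140])
    for k in range(n):
        d=np.array([0,.02,0]) if k%2==0 else np.array([.02,0,0])
        for s in (1,-1)*3: manip.servo_line(c+s*d,speed=sp)
        v=np.abs(manip.observe()["qvel"]).max()
    manip.servo_line(c,speed=.1)
E
python3 - <<'E'
from shake import *
y=np.pi/2
manip.servo_line([.475,0,.19],ori=R(y),speed=.12)
manip.servo_line([.475,0,.14],speed=.12)
t=manip.observe()["t"]; shake(2,.25); o=manip.observe(); print(t,o["t"],o["grip_width"],o["tcp_pos"])
shake(6,.3);o=manip.observe(); print(o["t"],o["grip_width"],o["contact_force"])
snap("scene","b1s",(230,120,470,320),3.2)
snap("top","b1t",(310,150,460,300),3.5)
E
```

```text
7.9583 11.9083 0.018335749509589792 [ 4.75430422e-01 -4.72124717e-06  1.39930507e-01]
22.2583 0.018845220175191836 [-0.59553115  0.34424078 -2.54677592]
```

View pics/b1s.png

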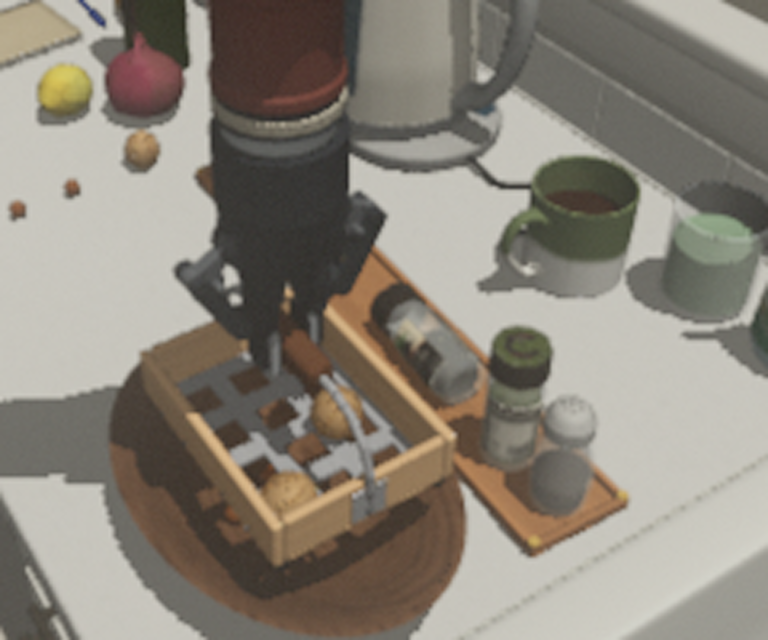

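```bash
python3 - <<'E'
from shake import *
shake(4,.33)
manip.servo_line([.475,0,.19],speed=.12)
manip.servo_line([.46,.26,.19],ori=R(np.pi-.3),speed=.15)
o=manip.observe(); print(o["t"],o["grip_width"])
a=snap("scene","x"); b=snap("top","y")
cv2.imwrite("pics/c1.png",np.vstack([cv2.resize(a[110:320,190:430],None,fx=2,fy=1.4),cv2.resize(b[150:300,210:450],None,fx=2,fy=2)]))
E
```

```text
31.6583 0.018709340574361612
```

View pics/c1.png

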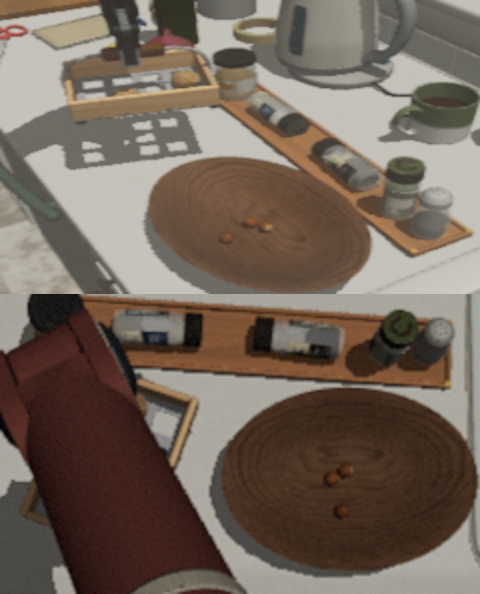

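```bash
python3 - <<'E'
from h import *
manip.servo_line([.44,.269,.085],speed=.15)
print(manip.servo_line([.44,.269,.066],speed=.03,force_limit=5)); print(manip.observe()["tcp_pos"])
manip.release()
manip.servo_line([.44,.269,.2],speed=.2)
manip.move_ptp([.495,.416,.15],R(np.pi-.0))
print(manip.observe()["t"])
a=snap("scene","x"); b=snap("top","y")
cv2.imwrite("pics/d1.png",np.vstack([cv2.resize(a[130:250,190:330],(700,300)),cv2.resize(b[190:300,180:320],(700,300))]))
for p in ([.571,.422,.03],[.495,.416,.01],[.438,.411,.01]):
    for y in (np.pi,np.pi/2,np.pi*.75): print(p,y,kin.solve_ik(p,R(y)))
E
```

```text
True
[0.44002127 0.26915473 0.06935109]
35.325
[0.571, 0.422, 0.03] 3.141592653589793 [-0.65561338  0.91859509 -0.02248193  1.40145481  0.02439681  0.82181309
  0.88492296]
[0.571, 0.422, 0.03] 1.5707963267948966 [-0.85411733  0.94763714  0.36787984  1.40950579 -0.39641089  0.85773759
 -0.36560707]
[0.571, 0.422, 0.03] 2.356194490192345 [-0.75236843  0.92456514  0.16525003  1.40540289 -0.17953605  0.82631097
  0.25548274]
[0.495, 0.416, 0.01] 3.141592653589793 [-0.72034037  0.86780015 -0.02147349  1.61923349  0.02689983  0.65484752
  0.8152347 ]
[0.495, 0.416, 0.01] 1.5707963267948966 [-0.9247277   0.8946327   0.33875988  1.62663472 -0.41786084  0.69284748
 -0.37850017]
[0.495, 0.416, 0.01] 2.356194490192345 [-0.81421445  0.87274831  0.14211015  1.62265186 -0.17816534  0.65889396
  0.20431233]
[0.438, 0.411, 0.01] 3.141592653589793 [-0.77811039  0.81970995 -0.01950925  1.76032942  0.02677031  0.56180977
  0.75671422]
[0.438, 0.411, 0.01] 1.5707963267948966 [-0.98273242  0.84445809  0.32074571  1.76729742 -0.43081312  0.59971699
 -0.40294947]
[0.438, 0.411, 0.01] 2.356194490192345 [-0.86870806  0.824046    0.12960228  1.76343009 -0.17795035  0.56549302
  0.15569221]
```

View pics/d1.png

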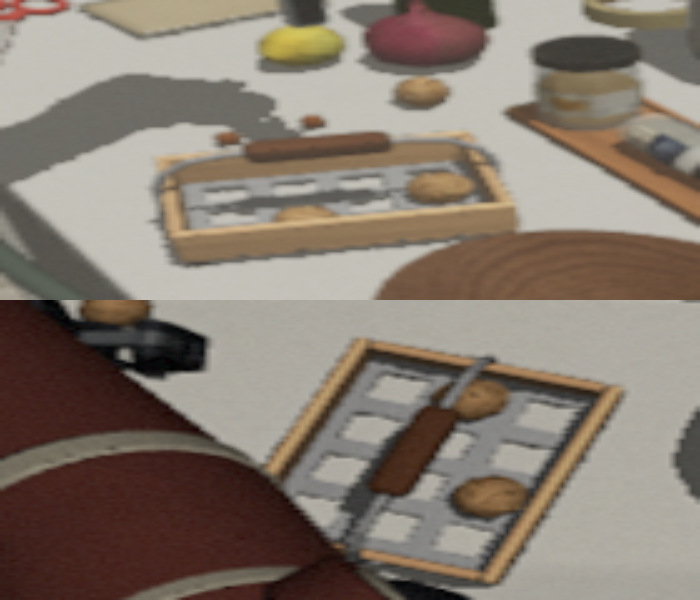

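```bash
cat >> h.py <<'E'
def nuts(cam,box=((.38,.70),(.30,.60)),show=True):
    im=viewer.grab_frame(cam); hsv=cv2.cvtColor(im,cv2.COLOR_BGR2HSV)
    m=cv2.inRange(hsv,(3,90,30),(18,255,220))
    n,_,st,ce=cv2.connectedComponentsWithStats(m); out=[]
    for k in range(1,n):
        a=st[k,4]
        if a<12 or a>500: continue
        z=.008 if a<90 else .017
        p=pt(cam,*ce[k],z)
        if box[0][0]<p[0]<box[0][1] and box[1][0]<p[1]<box[1][1]: out.append((p.round(3).tolist(),int(a),hsv[int(ce[k][1]),int(ce[k][0])].tolist()))
    return out
E
python3 - <<'E'
from h import *
print(pt("scene",235.6,185.2,.008),pt("scene",252.4,178.8,.008))
manip.servo_line([.495,.416,.05],speed=.2)
print(nuts("scene"))
E
```

```text
[0.44009681 0.4120874  0.008     ] [0.49394558 0.41399882 0.008     ]
[([0.578, 0.439, 0.008], 72, [17, 103, 181]), ([0.638, 0.364, 0.008], 22, [17, 121, 114]), ([0.678, 0.324, 0.008], 24, [14, 121, 129]), ([0.44, 0.415, 0.008], 12, [12, 138, 142]), ([0.475, 0.364, 0.017], 153, [12, 118, 119]), ([0.47, 0.322, 0.017], 394, [16, 96, 141])]
```

```bash
cat >> h.py <<'E'
def pick(p,tz,yaw,F,zup=.16):
    manip.servo_line([p[0],p[1],tz],ori=R(yaw),speed=.15,force_limit=8)
    manip.close(F); manip.servo_line([p[0],p[1],zup],speed=.25)
    o=manip.observe(); print("t",o["t"],"w",o["grip_width"],"f",o["grasp_force"]); return o["grip_width"]
E
python3 - <<'E'
from h import *
w=pick([.4945,.415],.003,np.pi,20)
if w>.008:
    manip.servo_line([.475,.02,.16],speed=.3)
    manip.servo_line([.475,.02,.045],speed=.2); manip.release(); manip.servo_line([.475,.02,.16],speed=.3)
    a=snap("scene","x"); b=snap("top","y")
    cv2.imwrite("pics/e1.png",np.vstack([cv2.resize(a[100:330,170:450],(600,300)),cv2.resize(b[140:300,180:460],(600,300))]))
    print(nuts("top",((.38,.7),(.38,.6))),nuts("scene",((.38,.7),(.38,.6))))
E
```

```text
t 38.0083 w 0.013875198775212358 f 19.6392560005188
[([0.572, 0.424, 0.017], 147, [15, 128, 140]), ([0.469, 0.403, 0.008], 31, [12, 186, 96])] [([0.648, 0.52, 0.008], 16, [4, 94, 114]), ([0.577, 0.438, 0.008], 77, [17, 104, 176])]
```

View pics/e1.png

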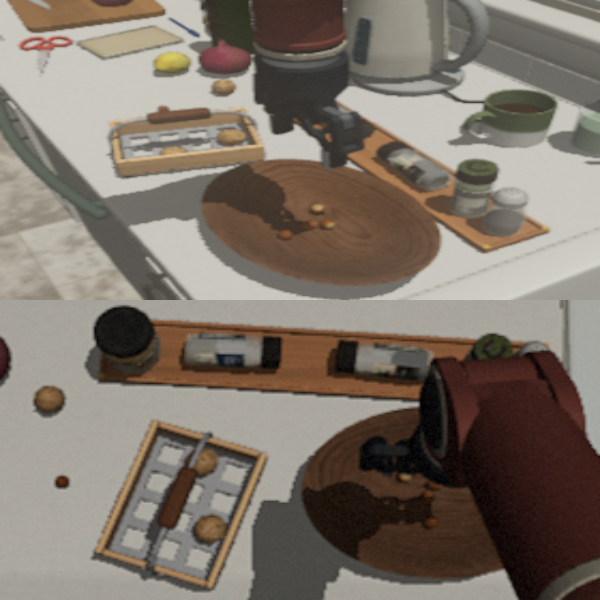

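```bash
python3 - <<'E'
from h import *
manip.servo_line([.469,.403,.16],speed=.3)
w=pick([.469,.403],.003,np.pi,20)
if w>.008:
    manip.servo_line([.475,-.01,.16],speed=.3)
    manip.servo_line([.475,-.01,.05],speed=.2); manip.release(); manip.servo_line([.475,-.01,.16],speed=.3)
    print(nuts("top",((.38,.7),(.38,.6))))
    snap("top","f1")
    # walnut
    for y in (np.pi,np.pi-.3,np.pi+.3): print(kin.solve_ik([.45,.25,.09],R(y)))
E
```

```text
t 45.6667 w 0.013705527927685382 f 19.72492754459381
[([0.572, 0.424, 0.017], 148, [16, 126, 144])]
[-0.52274792  0.60384811 -0.04009608  1.96344944  0.04186048  0.5750708
  0.9799039 ]
[-0.56787195  0.6038165   0.0274086   1.96488007 -0.02869328  0.57325924
  0.74959652]
[-0.47733719  0.60562958 -0.1080443   1.9620088   0.11232433  0.5795817
  1.2104198 ]
```

```bash
python3 - <<'E'
from h import *
y=1.27
manip.servo_line([.572,.424,.16],ori=R(y),speed=.25)
w=pick([.572,.424],.007,y,25,zup=.17)
if w>.02:
    manip.servo_line([.450,.3005,.17],speed=.25)
    manip.servo_line([.450,.3005,.038],speed=.12,force_limit=8); print(manip.observe()["tcp_pos"])
    manip.release(); manip.servo_line([.450,.3005,.2],speed=.2)
    manip.servo_line([.50,.1,.25],speed=.3)
    print(manip.observe()["t"])
    a=snap("scene","x"); b=snap("top","y")
    cv2.imwrite("pics/g1.png",np.vstack([cv2.resize(a[100:330,170:450],(700,300)),cv2.resize(b[140:300,180:460],(700,300))]))
E
```

```text
t 53.7583 w 0.03281138982145357 f 24.854315221309662
[0.45056947 0.30077898 0.03864704]
58.2333
```

View pics/g1.png

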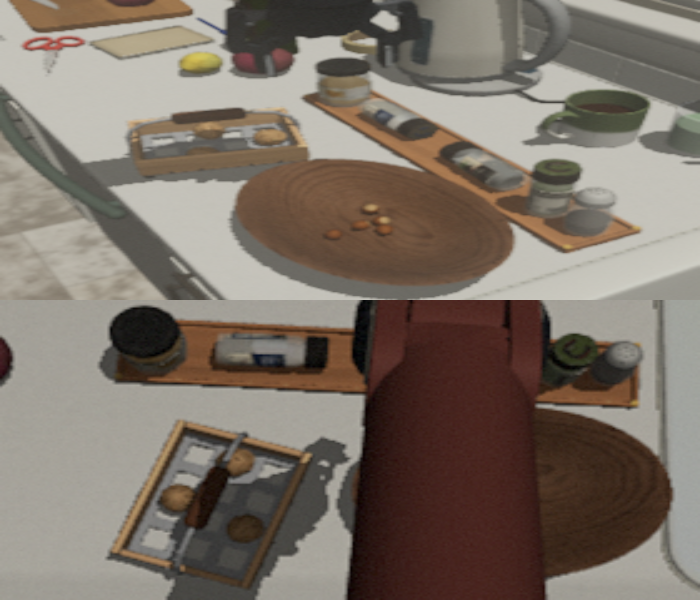

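```bash
cat >> h.py <<'E'
def Rx(d):
    f=np.radians(d); c,s=np.cos(f),np.sin(f); return np.array([[1,0,0],[0,c,-s],[0,s,c]])
def tp(g,phi,yaw,back=0):   # TCP pose for grasp point g, tilt phi deg
    O=Rx(phi)@R(yaw); return np.array(g)+(.019-back)*O[:,2],O
E
python3 - <<'E'
from h import *
for nm,f0,f1,gs,ge in (("A",40,-50,[.638,.197,.0315],[.638,.215,.082]),("B",-35,55,[.6355,.077,.0315],[.6355,.11,.077])):
  for yaw in (np.pi/2,-np.pi/2):
    for f in np.linspace(f0,f1,4):
      for g in (gs,ge,[ge[0],ge[1],.17]):
        q=kin.solve_ik(*tp(g,f,yaw)); print(nm,round(yaw,1),f,g,None if q is None else np.round(q,2))
E
```

```text
A 1.6 40.0 [0.638, 0.197, 0.0315] [ 0.    0.96 -0.1   1.65 -0.98  0.77  0.76]
A 1.6 40.0 [0.638, 0.215, 0.082] [-0.06  0.88 -0.04  1.65 -0.99  0.83  0.69]
A 1.6 40.0 [0.638, 0.215, 0.17] [-0.11  0.76  0.05  1.61 -0.94  0.97  0.56]
A 1.6 10.0 [0.638, 0.197, 0.0315] [-0.42  0.9   0.29  1.6  -0.62  0.72  0.24]
A 1.6 10.0 [0.638, 0.215, 0.082] [-0.46  0.84  0.32  1.57 -0.58  0.81  0.16]
A 1.6 10.0 [0.638, 0.215, 0.17] [-0.49  0.73  0.36  1.5  -0.51  0.96  0.08]
A 1.6 -20.0 [0.638, 0.197, 0.0315] [-0.75  1.03  0.57  1.45 -0.2   0.9  -0.26]
A 1.6 -20.0 [0.638, 0.215, 0.082] [-0.76  0.97  0.56  1.4  -0.16  1.   -0.29]
A 1.6 -20.0 [0.638, 0.215, 0.17] [-0.76  0.86  0.56  1.34 -0.1   1.15 -0.3 ]
A 1.6 -50.0 [0.638, 0.197, 0.0315] [-0.89  1.24  0.64  1.23  0.15  1.23 -0.57]
A 1.6 -50.0 [0.638, 0.215, 0.082] [-0.89  1.18  0.63  1.2   0.18  1.32 -0.56]
A 1.6 -50.0 [0.638, 0.215, 0.17] [-0.89  1.06  0.63  1.17  0.24  1.43 -0.51]
A -1.6 40.0 [0.638, 0.197, 0.0315] [-0.26  0.99  0.37  1.66 -1.3   1.06 -2.19]
A -1.6 40.0 [0.638, 0.215, 0.082] [-0.39  0.95  0.56  1.66 -1.34  1.21 -2.25]
A -1.6 40.0 [
[... 1945 characters left out ...]
.6 -5.0 [0.6355, 0.077, 0.0315] [-0.73  1.17  1.11  1.65 -1.08  1.06 -2.45]
B -1.6 -5.0 [0.6355, 0.11, 0.077] [-0.79  1.12  1.17  1.61 -1.03  1.14 -2.54]
B -1.6 -5.0 [0.6355, 0.11, 0.17] [-0.81  1.02  1.25  1.54 -0.92  1.27 -2.6 ]
B -1.6 25.0 [0.6355, 0.077, 0.0315] [-0.44  1.1   0.91  1.67 -1.33  1.3  -2.12]
B -1.6 25.0 [0.6355, 0.11, 0.077] [-0.51  1.04  0.96  1.66 -1.3   1.33 -2.21]
B -1.6 25.0 [0.6355, 0.11, 0.17] [-0.55  0.95  1.06  1.61 -1.21  1.45 -2.32]
B -1.6 55.0 [0.6355, 0.077, 0.0315] [-0.05  1.12  0.48  1.6  -1.36  1.46 -1.96]
B -1.6 55.0 [0.6355, 0.11, 0.077] [-0.05  1.02  0.37  1.63 -1.3   1.37 -2.05]
B -1.6 55.0 [0.6355, 0.11, 0.17] [-0.15  0.91  0.56  1.62 -1.31  1.54 -2.15]
```

```bash
cat >> h.py <<'E'
Y=np.pi/2
def grab_jar(g,f0):
    p,O=tp(g,f0,Y,.10); manip.move_ptp(p+[0,0,.05],O)
    p,O=tp(g,f0,Y,.08); manip.servo_line(p,ori=O,speed=.15)
    p,O=tp(g,f0,Y); print("touch",manip.servo_line(p,speed=.08,force_limit=10))
    manip.close(40); o=manip.observe(); print("grip",o["grip_width"],o["grasp_force"],o["contact_force"].round(1),o["tcp_pos"].round(4))
    manip.servo_line(p+[0,0,.12],speed=.12)
def turn(g,f0,f1,n=6):
    for f in np.linspace(f0,f1,n+1)[1:]: manip.servo_line(*[tp(g,f,Y)[0]],ori=tp(g,f,Y)[1],speed=.10)
E
python3 - <<'E'
from h import *
grab_jar([.638,.197,.0315],40)
turn([.636,.215,.17],40,-50)
o=manip.observe(); print(o["t"],o["grip_width"])
snap("scene","j1",(200,80,470,300),2.9)
E
```

```text
touch False
grip 0.03956279849530462 40.09942978620529 [ 1.1 -0.7  1.9] [0.6385 0.2089 0.0174]
65.025 0.039831467324857636
```

View pics/j1.png

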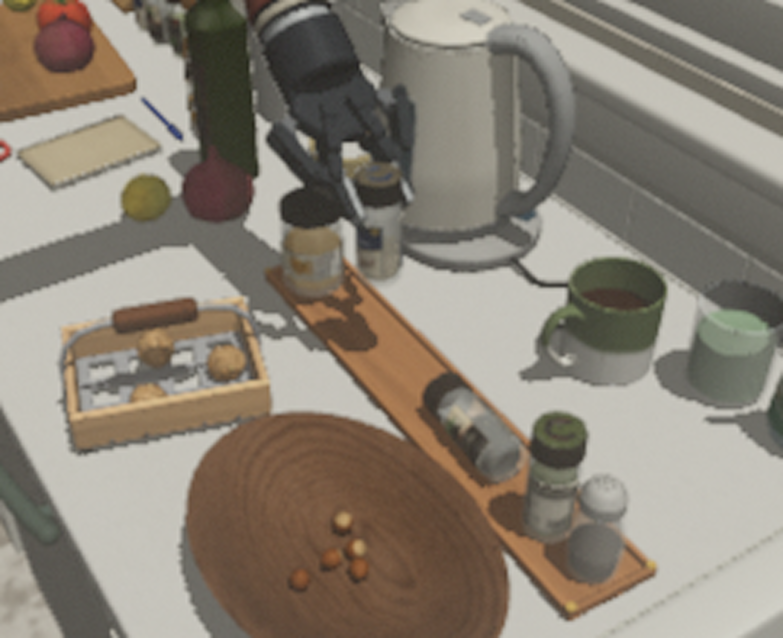

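```bash
cat >> h.py <<'E'
def put(g,f1):
    p,O=tp(g,f1,Y); manip.servo_line(p+[0,0,.015],ori=O,speed=.1)
    print("down",manip.servo_line(p-[0,0,.012],speed=.025,force_limit=3)); o=manip.observe(); print(o["tcp_pos"],"g",o["tcp_pos"]-.019*o["ee_rot"][:,2],o["contact_force"].round(1))
    manip.release(); q=o["tcp_pos"]-.11*O[:,2]
    manip.servo_line(q,speed=.12); manip.servo_line(q+[0,0,.08],speed=.2); print(manip.observe()["t"])
E
python3 - <<'E'
from h import *
put([.634,.215,.082],-50)
a=snap("scene","k1",(250,80,470,260),3.5)
E
```

```text
down True
[0.63415694 0.20046751 0.07423892] g [0.63414336 0.21504435 0.08642562] [-0.3  1.6  3.6]
68.6833
```

View pics/k1.png

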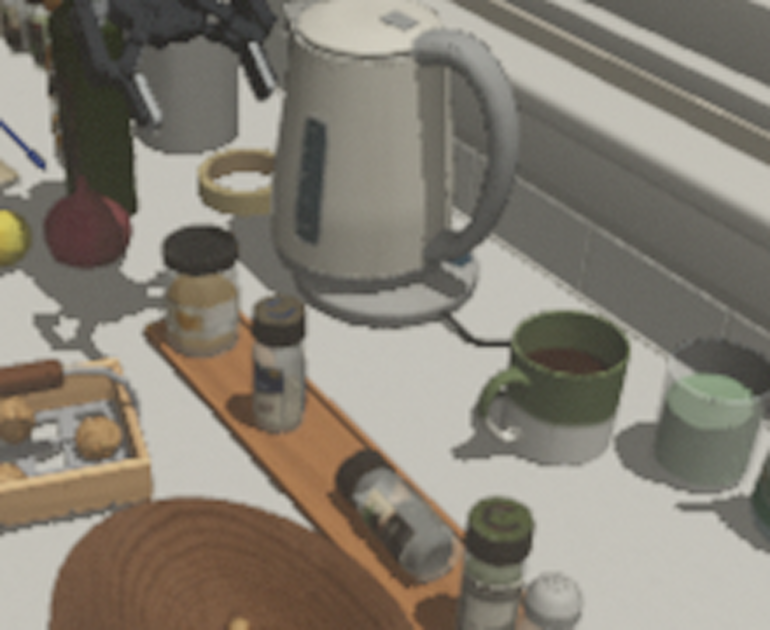

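```bash
python3 - <<'E'
from h import *
p,O=tp([.6355,.075,.0315],-35,Y,.10); manip.move_ptp(p+[0,0,.12],O)
grab_jar([.6355,.075,.0315],-35)
turn([.632,.10,.18],-35,55)
o=manip.observe(); print(o["t"],o["grip_width"])
put([.632,.108,.078],55)
manip.servo_line([.5,-.05,.3],ori=R(Y),speed=.2)
a=snap("scene","x"); b=snap("top","y")
cv2.imwrite("pics/z1.png",np.vstack([cv2.resize(a[100:330,170:450],(700,300)),cv2.resize(b[140:300,180:460],(700,300))]))
E
```

```text
touch False
grip 0.040913142181253186 38.81669299677014 [-0.8  1.9  2.6] [0.6357 0.0643 0.0165]
75.8 0.04055703780367042
down True
[0.63189775 0.12412212 0.06738154] g [0.63190594 0.10853144 0.07824112] [-0.1 -0.   3. ]
79.625
```

View pics/z1.png

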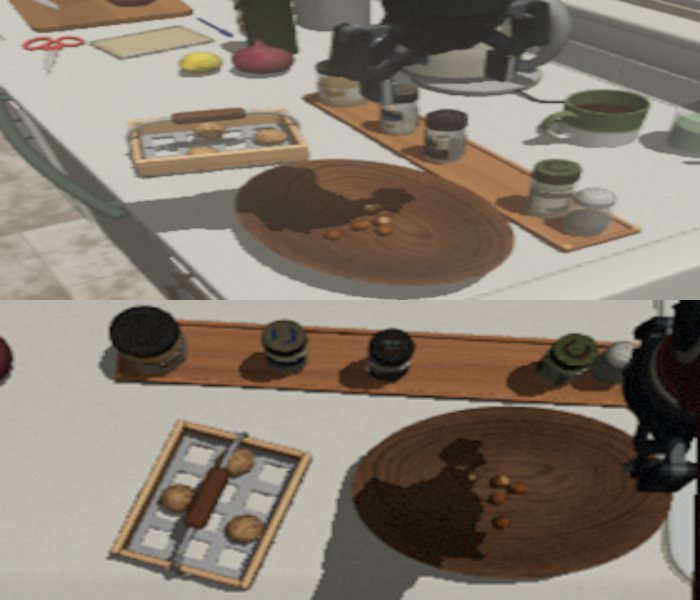

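The picture shows all five jars standing in the tray. Three walnuts are in the sieve at about (180,498), (240,460) and (245,528). Five hazelnuts are in the bowl near (500,490), and the worktop is clear.

```bash
python3 - <<'E'
from h import *
manip.sleep(.5); print(manip.sign_off())
E
```

```text
the job is handed in; nothing more can be done
None
```

The job is handed in at about 80 s of robot time: all five hazelnuts are in the bowl, all three walnuts are in the sieve back on the worktop, and both fallen jars stand upright in the tray with their three neighbours still standing.

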